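# Set the induction plate to level 4 and start it

### The arm

A 7-joint arm with a two-finger parallel gripper is mounted at the origin on a cart in front of the work surface, level with it; the furniture and walls round the work are solid. World frame = base frame: x ahead of the robot, y to its left, z up, the work surface at z = 0. Lengths are in m, angles in degrees, forces in N, time in s.
With the tool pointing down it reaches from about 0.425 to 0.875 m from the base axis. Payload 4.7 kg.
Tool frame: the origin (TCP) lies between the finger pads; the fingertips stand 17 mm ahead of it and the grasp point (between the pads) lies 2 mm behind it; z points along the fingers, y is the line along which they close (so a half turn about z gives the same grasp; the last joint's range is limited). The gripper opens to 87 mm and grips with 3 to 60 N. Pads are 19 mm wide; open, the fingers measure 117 mm over their backs; the gripper's body (75 mm by 190 mm) begins 51 mm behind the grasp point.
Start: joints at [-67.775, 18.392, -4.016, 83.108, 1.295, 78.541, -3.26], TCP at [0.237, 0.605, 0.24] pointing down, gripper open.
Joint ranges: [-163.93, 163.93], [-17.29, 119.83], [-79.2, 71.16], [3.27, 140.29], [-89.18, 269.18], [5.43, 117.66], [-154.24, 154.24]. Speed limits (degrees/s): [147.25, 147.25, 180, 180, 180, 180, 180].

### API

Orientations are given as [roll, pitch, yaw] about the fixed x, y, z axes, in that order (R = Rz(yaw) Ry(pitch) Rx(roll)).
In Python, from cell import env, cams gives the robot as it stands.
- The arm moves only by the shell command python3 -m pendant 'ROWS' [FORCE]. ROWS is JSON, a list of rows, each an object of numbers: "tx", "ty", "tz": the shift along the tool's x, y, z each as a share of 0.05 m, from -1 to 1; "spin": the turn about the tool's z as a share of 4 degrees, from -1 to 1; "claw": the closure, from 0 (fully open) to 1 (shut). A call has 1 to 10 rows; each row shifts and turns the commanded pose from where the row before left it, along the tool's axes as they then stand; what a row does not reach is not made up. A row lasts 1/8 s, in which the tool goes at most 62.5 mm and 10.7 degrees, less where a joint would pass 70% of its speed; a pose out of reach is approached as far as the arm can. A call with a number of a shift or a turn outside -1 to 1 is refused whole. A call with a gripper value outside its range is refused whole. The fingers move at their own pace and stop on an object; FORCE is the grip in N (left out, the last holds). Time passes only in rows, so rows that do not move let the fingers close. It gives the time, the measured TCP pose, the force, the opening and the grip force at its end, in the units of the state.
- env.get_obs(): the state, without advancing time (a new reading comes with each control period).
- cams.read_camera(name): name is "side" or "top"; returns the picture (480x640x3 uint8, red, green, blue); there is no depth.
- cams.camera_info(name): a dict with "fx", "fy", "cx", "cy" (pixels), "k1" (the pictures are not rectified: a ray, as slopes to the right and down, at radius r is drawn at 1 + k1 r^2 times it, then the intrinsics apply), "rvec" (rotation vector, rad) and "tvec" (3), from world to camera coordinates, as OpenCV has them. Camera axes: x right, y down, z forward; pixel columns grow to the right and rows downward; lengths in m; the calibration is good to about 2 mm. A picture is of the moment at which its call begins. camera_info takes no time and is no camera call.
- env.sign_off(): hands the job in; it is judged then, once.
The state is a dict: "time_s": time; "qpos": joint angles; "joint_velocities": joint speeds; "effort": joint torques, N m; "tool_pos": TCP position; "tool_rot": TCP orientation; "force": force on the tool from outside, world axes, zero at the start; "wrist_torque": the same for the moment, N m; "grip_width": finger opening in m; "grasp_force": force on a finger pad.
Only numpy, scipy, OpenCV 4.12 (cv2) and the standard library are available. Lean on these libraries where they do the work, as an engineer would, in place of code of your own. Each camera call takes 0.05 s, during which the arm holds its last target. There are 200 camera calls.

### The job

Set the portable induction plate to level 4: with a fingertip, push the steel pointer of its selector round, counting the clicks (pointing at the open ring is off, each click clockwise is one level), until it rests pointing at the fourth dot, and only then press the round green start button right down and let it come up again. Only push with the outside of the fingers: do not pinch the pointer, do not shove or lift the plate, and leave the pan on it and the pepper grinder and oil bottle beside it where they are.

Things in the scene. Friction and masses are not known exactly. Their poses are not given: they have to be found in the camera images.
- plate: portable induction plate lying loose on the worktop, about 3 kg: aluminium casing with black glass top, 340 (x) by 280 (y) by 54 mm high; origin at the centre of its underside, x to its rear (away from the robot at yaw 0), y to its left, z up. The controls are on the front strip of the glass: selector at (-115, 45), start button at (-115, -90) mm; the pan stands behind them
- selector_axis (a point): point on the selector's turning axis (vertical), at the glass surface, 54 mm above the worktop. Around it at 74 mm lie the printed white marks, 30 degrees apart: the open ring (off) to the plate's left (+y), then six dots of growing size (levels 1 to 6) going clockwise seen from above, the third straight to the rear (+x), the sixth to the right (-y)
- selector (a joint): angle of the selector, rad: 0 = off (pointer along the plate's +y), growing clockwise seen from above; it has 7 sprung click positions 0.524 rad (30 degrees) apart, level n at 0.524 n, end stops at 0 and 3.14. Past half-way between two positions it springs on into the next one by itself and stays there. At rest at the start on off, level 1 or level 2; level 4 is 2.094 rad. A push of about 2 to 4 N sideways near the pointer's end moves it
- pointer_tip (a point): top of the outer end of the selector's steel pointer, 58 mm from the axis, 34 mm above the glass. The pointer is an upright bar 12 mm thick that runs out from the hub on one side of the axis only, its flanks from 8 to 34 mm above the glass, with a red line on top; the hub is 52 mm across and up to 12 mm high, 30 mm across above that
- pointer_rear_face: the half of the pointer bar (6 by 60 by 26 mm, 28 mm from the axis at its centre) on its anticlockwise side: push against this one to raise the level. Origin at its centre; its y axis points outward along the pointer
- pointer_lead_face: the other half of the bar, on its clockwise side: push against this one to lower the level. Origin at its centre, axes likewise
- level4_mark (a point): the fourth dot (level 4), on the glass
- off_mark (a point): the open ring (off), on the glass
- start_top (a point): centre of the top face of the round green start button, 28 mm across, on a black housing; pressed straight down
- start (a joint): travel of the start button, m: 0 up, 0.005 right down, which takes 4 N; it springs back when released
- pan: shallow steel two-handled pan, 164 mm across, 50 mm high, 204 mm over its loop handles, standing loose on the plate; origin at the centre of its underside
- grinder: pepper grinder with black cap, 43 mm across, 112 mm high, standing loose to the right of the plate; origin at the centre of its underside
- oil: pale square oil bottle with black cap, 42 mm wide, 170 mm high, standing loose to the left of the plate; origin at the centre of its underside
There are look-alikes about, which are no part of the job. What is meant by the oil is not purple or red, and is the smaller of those in its own colour.

How it is judged (in metres and radians):
On the way, in this order (a step that is already met when the one before it is completed fails the run):
1. the selector rests on level 4 (value of joint selector between 1.9644 and 2.2244 rad and velocity of joint selector between -0.3 and 0.3 rad/s), for 0.3 s.
2. the start button is pressed right down with the selector on level 4 (value of joint selector between 1.9644 and 2.2244 rad and value of joint start above 0.004 m), for 0.05 s.
At the end, for the whole second after the job is handed in: The selector rests on level 4 (within 0.13 rad), the start button is up again (within 1 mm), the plate lies flat and within 25 mm of where it was, and the pan, the grinder and the oil bottle stand upright, at rest and within 30 mm of where they were (value of joint selector between 1.9644 and 2.2244 rad and value of joint start below 0.001 m and distance of plate from where it was at the start of the episode below 0.025 m and height (world z) of plate below 0.008 m and angle between plate's own z axis and vertical below 0.03 rad and distance of each of pan, grinder, oil from where it was at the start of the episode below 0.03 m and angle between each of pan, grinder, oil's own z axis and vertical below 0.1 rad and linear speed of each of pan, grinder, oil below 0.02 m/s); the robot touches nothing.
It fails at once if the start button is pressed while the selector is not on level 4 (value of joint start above 0.0025 m and not (value of joint selector between 1.9644 and 2.2244 rad)).
It fails at once if the pointer is pinched: the fingers press on both its flanks at once (contact force between each of pointer_rear_face, pointer_lead_face and the fingers above 1.5 N).
It fails at once if the plate is shoved more than 30 mm or lifted or tipped (distance of plate from where it was at the start of the episode above 0.03 m or height (world z) of plate above 0.01 m or angle between plate's own z axis and vertical above 0.06 rad).
It fails at once if the pan, the grinder or the oil bottle is shifted or lifted by more than 40 mm, or tipped over (distance of any of pan, grinder, oil from where it was at the start of the episode above 0.04 m or angle between any of pan, grinder, oil's own z axis and vertical above 0.3 rad).
It also fails if it takes over 64 s, if anything falls off the work surface, if the arm or the gripper's body presses on something with over 40 N, if the wrist force passes 120 N, or if a joint passes its speed limit or range.

## Working session

There is one attempt and no reset: what is moved stays moved. The work goes in short steps, Python scripts to look and compute and a shell command to move; the robot and the scene stay as the last step left them, time stands still between calls to the robot, and variables do not carry over. Pictures are saved under pics/ and viewed, at most 10 in all, crops included, and the job is handed in when it is done.

```bash
mkdir -p pics; ls
python3 - <<'E'
from cell import env,cams
import cv2
for n in("top","side"):
    im=cams.read_camera(n);cv2.imwrite(f"pics/{n}0.png",im[:,:,::-1])
    print(n,cams.camera_info(n))
o=env.get_obs();print(o["tool_pos"],o["tool_rot"],o["time_s"],o["grip_width"],o["force"])
E
```

```text
pics
top {'fx': 507.1356063954486, 'fy': 507.1356063954486, 'cx': 313.92173517732346, 'cy': 236.75630911346315, 'k1': -0.08733521152616212, 'rvec': array([ 2.16179465, -2.17254984,  0.10966925]), 'tvec': array([-0.03830945,  0.55605892,  0.88190032])}
side {'fx': 508.8128515992409, 'fy': 508.8128515992409, 'cx': 318.0963753639732, 'cy': 224.61085744552568, 'k1': 0.005671964261666942, 'rvec': array([ 0.36308908, -2.77495906,  1.19019005]), 'tvec': array([0.5370994 , 0.20382066, 1.02146441])}
[0.2372443  0.60465306 0.23856495] [-1.79901039e+02  9.25224515e-03  1.58585580e+02] 0.1 0.0873384461024965 [ 0.14551069  0.84293017 -0.52118933]
```

View pics/top0.png

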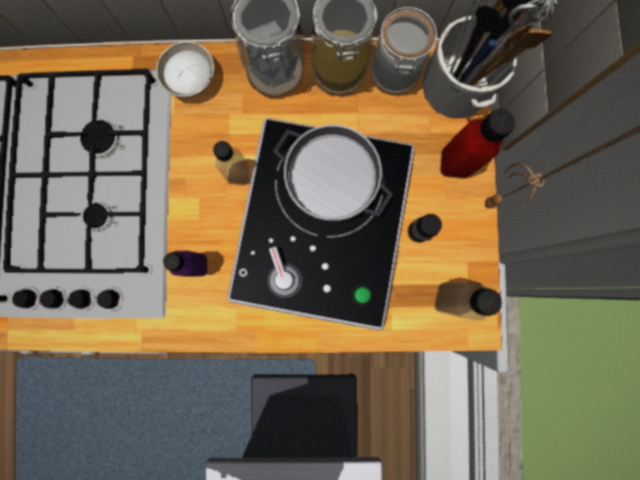

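View pics/side0.png

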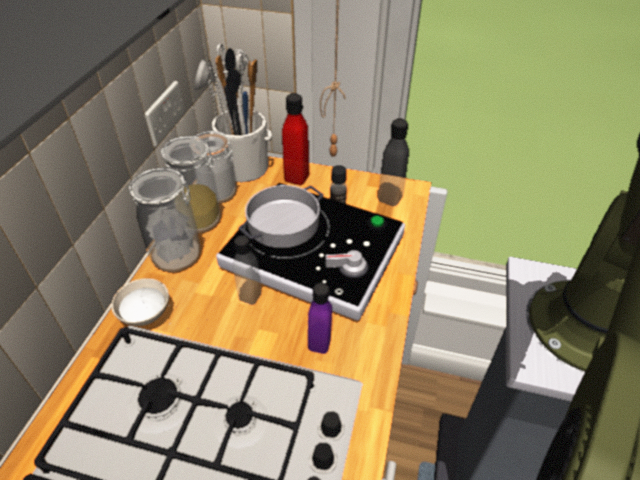

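Top view: the plate is turned slightly. The ring is at (242,272), dots 1 to 6 run (253,253), (271,240), (293,239), (313,248), (325,266), (327,288), the green button is at (362,295), and the pointer runs from the hub (284,281) to (274,249).

Oil candidates: the pale bottle at (228,160) left of the plate, the larger pale or grey one at (470,300), the purple one at (187,263) and the red one at (478,145). The first is the oil, because it's pale, smaller and left of the plate. I only need to avoid it.

```bash
cat > h.py <<'E'
import numpy as np,cv2
from cell import env,cams
def cal(n):
    c=cams.camera_info(n);K=np.array([[c["fx"],0,c["cx"]],[0,c["fy"],c["cy"]],[0,0,1]]);return K,np.array([c["k1"],0,0,0,0]),c["rvec"],c["tvec"]
def proj(n,P):
    K,D,r,t=cal(n);return cv2.projectPoints(np.array(P,float).reshape(-1,1,3),r,t,K,D)[0][:,0]
def back(n,px,z):
    K,D,r,t=cal(n);R=cv2.Rodrigues(r)[0]
    u=cv2.undistortPoints(np.array(px,float).reshape(-1,1,2),K,D,None,None,None)[:,0] if 0 else cv2.undistortPoints(np.array(px,float).reshape(-1,1,2),K,D)[:,0]
    d=np.c_[u,np.ones(len(u))]@R;o=-R.T@t
    return o+d*((z-o[2])/d[:,2])[:,None]
E
python3 - <<'E'
from h import *
from scipy.optimize import least_squares
a=[np.pi/2-k*np.pi/6 for k in range(7)]
L=np.array([[-.115+.074*np.cos(x),.045+.074*np.sin(x),.054] for x in a]+[[.17,.14,.054],[.17,-.14,.054],[-.17,.14,.054],[-.17,-.14,.054]])
px=np.array([[242,272],[253,253],[271,240],[293,239],[313,248],[325,266],[327,288],[266,120],[412,146],[230,299],[384,327]],float)
W=lambda p,L:np.c_[p[0]+np.cos(p[2])*L[:,0]-np.sin(p[2])*L[:,1],p[1]+np.sin(p[2])*L[:,0]+np.cos(p[2])*L[:,1],L[:,2]]
s=least_squares(lambda p:(proj("top",W(p,L))-px).ravel(),[.6,0,-.15],loss="soft_l1");p=s.x
print("plate",p[:2],np.degrees(p[2]));print((proj("top",W(p,L))-px).round(1).tolist())
np.save("p.npy",p)
print("axis,start",W(p,np.array([[-.115,.045,.054],[-.115,-.09,.054]])))
t=back("top",[[274,249]],.088)
ax=W(p,np.array([[-.115,.045,.054]]))[0];d=t[0]-ax
print("tip",t,"r",np.hypot(*d[:2]),"world ang",np.degrees(np.arctan2(d[1],d[0])),"sel",90-(np.degrees(np.arctan2(d[1],d[0])-p[2])))
print("btn",back("top",[[362,295]],.07), "grinder top",back("top",[[430,224]],.112),"oil cap",back("top",[[222,149]],.17),"big",back("top",[[486,301]],.2))
print("purple cap",back("top",[[174,262]],.15))
im=cams.read_camera("top")[200:340,200:400];cv2.imwrite("pics/crop1.png",cv2.resize(im,None,fx=4,fy=4,interpolation=2)[:,:,::-1])
im=cams.read_camera("side")[180:320,280:440];cv2.imwrite("pics/crop2.png",cv2.resize(im,None,fx=4,fy=4,interpolation=2)[:,:,::-1])
E
```

```text
plate [ 0.58182155 -0.05684493] -11.212110028635488
[[1.1, 0.1], [-0.1, -0.7], [0.2, 0.1], [0.1, -0.5], [-0.2, 0.1], [0.2, 0.3], [-0.2, 0.4], [-1.8, -5.8], [5.4, -3.1], [-5.1, 2.0], [0.2, 5.1]]
axis,start [[ 0.4777663   0.009657    0.054     ]
 [ 0.45151667 -0.1227664   0.054     ]]
tip [[0.52942811 0.02578782 0.088     ]] r 0.05412158312456825 world ang 17.340384781851686 sel 61.447505189512825
btn [[ 0.45182203 -0.12223835  0.07      ]] grinder top [[ 0.56729856 -0.23189115  0.112     ]] oil cap [[0.67892446 0.10071377 0.17      ]] big [[ 0.44297432 -0.29096053  0.2       ]]
purple cap [[0.50481403 0.17702827 0.15      ]]
```

View pics/crop1.png

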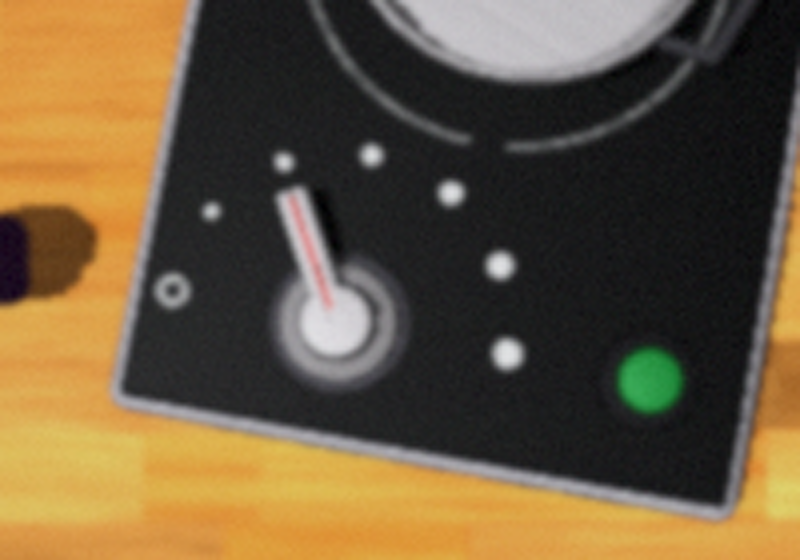

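View pics/crop2.png

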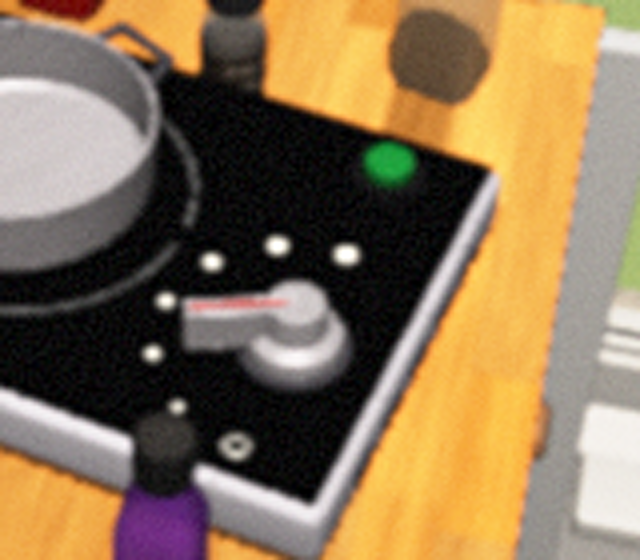

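Selector reads 61°, so level 2. It needs two clicks clockwise, with the pointer's world angle going from +19° to -41°. First I close the fingers and turn the tool to yaw 90, so the gripper body lies along x and clears the bottles.

```bash
python3 -m pendant '[{"spin":1,"claw":1},{"spin":1,"claw":1},{"spin":1,"claw":1},{"spin":1,"claw":1},{"spin":1,"claw":1},{"spin":1,"claw":1},{"spin":1,"claw":1},{"spin":1,"claw":1},{"spin":1,"claw":1},{"spin":1,"claw":1}]' 10; python3 -m pendant '[{"spin":1,"claw":1},{"spin":1,"claw":1},{"spin":1,"claw":1},{"spin":1,"claw":1},{"spin":1,"claw":1},{"spin":1,"claw":1},{"spin":1,"claw":1},{"spin":0.15,"claw":1},{"claw":1}]'
```

```text
invalid input at $[0]: expected keys tx, ty, tz, spin, claw
invalid input at $[0]: expected keys tx, ty, tz, spin, claw
```

```bash
python3 -m pendant '[{"tx":0,"ty":0,"tz":0,"spin":1,"claw":1},{"tx":0,"ty":0,"tz":0,"spin":1,"claw":1},{"tx":0,"ty":0,"tz":0,"spin":1,"claw":1},{"tx":0,"ty":0,"tz":0,"spin":1,"claw":1},{"tx":0,"ty":0,"tz":0,"spin":1,"claw":1},{"tx":0,"ty":0,"tz":0,"spin":1,"claw":1},{"tx":0,"ty":0,"tz":0,"spin":1,"claw":1},{"tx":0,"ty":0,"tz":0,"spin":1,"claw":1},{"tx":0,"ty":0,"tz":0,"spin":1,"claw":1},{"tx":0,"ty":0,"tz":0,"spin":1,"claw":1}]' 10; python3 -m pendant '[{"tx":0,"ty":0,"tz":0,"spin":1,"claw":1},{"tx":0,"ty":0,"tz":0,"spin":1,"claw":1},{"tx":0,"ty":0,"tz":0,"spin":1,"claw":1},{"tx":0,"ty":0,"tz":0,"spin":1,"claw":1},{"tx":0,"ty":0,"tz":0,"spin":1,"claw":1},{"tx":0,"ty":0,"tz":0,"spin":1,"claw":1},{"tx":0,"ty":0,"tz":0,"spin":1,"claw":1},{"tx":0,"ty":0,"tz":0,"spin":0.15,"claw":1},{"tx":0,"ty":0,"tz":0,"spin":0,"claw":1}]'
```

```text
time_s: 1.45
tool_pos: [0.2373, 0.605, 0.2393]
tool_rot: [-180.0, 0.0, 118.5]
force: [0.5, 0.4, -0.1]
grip_width: 0.0016
grasp_force: 0.0
time_s: 2.58
tool_pos: [0.2373, 0.6051, 0.2394]
tool_rot: [180.0, 0.0, 90.0]
force: [0.0, 0.1, -0.1]
grip_width: 0.0005
grasp_force: 0.0
```

```bash
python3 -m pendant '[{"tx":-0.78,"ty":0.39,"tz":0,"spin":0,"claw":1},{"tx":-0.78,"ty":0.39,"tz":0,"spin":0,"claw":1},{"tx":-0.78,"ty":0.39,"tz":0,"spin":0,"claw":1},{"tx":-0.78,"ty":0.39,"tz":0,"spin":0,"claw":1},{"tx":-0.78,"ty":0.39,"tz":0,"spin":0,"claw":1},{"tx":-0.78,"ty":0.39,"tz":0,"spin":0,"claw":1},{"tx":-0.78,"ty":0.39,"tz":0,"spin":0,"claw":1}]' && python3 -m pendant '[{"tx":-0.78,"ty":0.39,"tz":0,"spin":0,"claw":1},{"tx":-0.78,"ty":0.39,"tz":0,"spin":0,"claw":1},{"tx":-0.78,"ty":0.39,"tz":0,"spin":0,"claw":1},{"tx":-0.78,"ty":0.39,"tz":0,"spin":0,"claw":1},{"tx":-0.78,"ty":0.39,"tz":0,"spin":0,"claw":1},{"tx":-0.78,"ty":0.39,"tz":0,"spin":0,"claw":1},{"tx":-0.78,"ty":0.39,"tz":0,"spin":0,"claw":1},{"tx":0,"ty":0,"tz":0,"spin":0,"claw":1}]'
```

```text
time_s: 3.45
tool_pos: [0.3744, 0.3307, 0.2398]
tool_rot: [180.0, -0.0, 90.0]
force: [0.6, 0.4, 0.4]
grip_width: 0.0004
grasp_force: 0.0
time_s: 4.45
tool_pos: [0.5113, 0.0549, 0.2399]
tool_rot: [179.9, 0.1, 89.6]
force: [-0.2, 0.4, 0.2]
grip_width: 0.0006
grasp_force: 0.0
```

```bash
python3 -m pendant '[{"tx":0,"ty":0,"tz":0.5,"spin":0,"claw":1},{"tx":0,"ty":0,"tz":0.6,"spin":0,"claw":1},{"tx":0,"ty":0,"tz":0.6,"spin":0,"claw":1},{"tx":0,"ty":0,"tz":0.6,"spin":0,"claw":1},{"tx":0,"ty":0,"tz":0,"spin":0,"claw":1}]'
python3 - <<'E'
from h import *
a=cams.read_camera("top")[170:320,180:400];b=cams.read_camera("side")[180:320,280:440]
f=lambda i,s:cv2.resize(i,(400,400*i.shape[0]//i.shape[1]))
A=cv2.resize(a,(400,300));B=cv2.resize(b,(400,300));cv2.imwrite("pics/c3.png",np.hstack([A,B])[:,:,::-1])
E
```

```text
time_s: 5.08
tool_pos: [0.508, 0.0598, 0.1226]
tool_rot: [-179.7, 0.1, 90.1]
force: [-0.4, 0.3, -0.5]
grip_width: 0.0007
grasp_force: 0.0
```

View pics/c3.png

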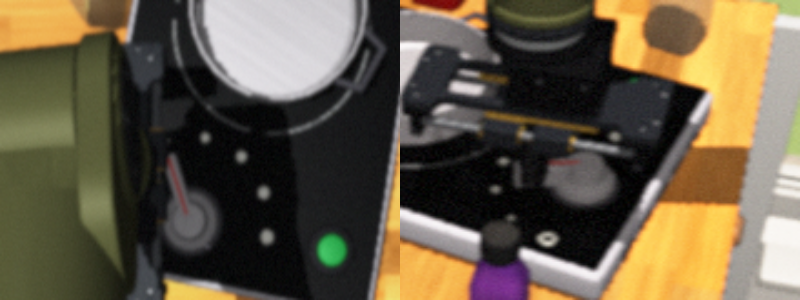

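The gripper hovers just left of the pointer, on its anticlockwise side. In the right-hand half the finger at (525,170) is in front of the pointer and clear of the pan and bottles. Now lower it.

```bash
python3 -m pendant '[{"tx":0,"ty":0,"tz":0.25,"spin":0,"claw":1},{"tx":0,"ty":0,"tz":0.25,"spin":0,"claw":1},{"tx":0,"ty":0,"tz":0.25,"spin":0,"claw":1},{"tx":0,"ty":0,"tz":0,"spin":0,"claw":1}]';python3 -m pendant '[{"tx":-0.1,"ty":0.04,"tz":0,"spin":0,"claw":1},{"tx":-0.1,"ty":0.04,"tz":0,"spin":0,"claw":1},{"tx":-0.1,"ty":0.04,"tz":0,"spin":0,"claw":1}]'
```

```text
time_s: 5.68
tool_pos: [0.5092, 0.0588, 0.0857]
tool_rot: [-179.9, 0.1, 90.0]
force: [-0.6, 0.7, -0.3]
grip_width: 0.0006
grasp_force: 0.0
time_s: 6.05
tool_pos: [0.5166, 0.0439, 0.0875]
tool_rot: [180.0, -0.1, 90.0]
force: [-1.3, 4.4, 1.5]
grip_width: 0.0002
grasp_force: 2.5
```

Contact came where predicted (4 N). Push on slowly.

```bash
python3 -m pendant '[{"tx":-0.1,"ty":0.02,"tz":0,"spin":0,"claw":1},{"tx":-0.1,"ty":0.02,"tz":0,"spin":0,"claw":1},{"tx":-0.1,"ty":0.02,"tz":0,"spin":0,"claw":1},{"tx":0,"ty":0,"tz":0,"spin":0,"claw":1},{"tx":0,"ty":0,"tz":0,"spin":0,"claw":1}]'; python3 -m pendant '[{"tx":-0.08,"ty":0.04,"tz":0,"spin":0,"claw":1},{"tx":-0.08,"ty":0.04,"tz":0,"spin":0,"claw":1},{"tx":0,"ty":0,"tz":0,"spin":0,"claw":1}]'
```

```text
time_s: 6.68
tool_pos: [0.5187, 0.0281, 0.0868]
tool_rot: [-179.9, 0.0, 89.9]
force: [-0.2, -0.5, -0.7]
grip_width: -0.0001
grasp_force: 0.0
time_s: 7.05
tool_pos: [0.5232, 0.0211, 0.087]
tool_rot: [-180.0, -0.0, 90.0]
force: [-0.1, 1.9, -0.1]
grip_width: 0.0008
grasp_force: 0.5
```

The first click is done (the force dropped), and the finger is touching at level 3. Push to just past the next half-way.

```bash
python3 -m pendant '[{"tx":-0.08,"ty":0.02,"tz":0,"spin":0,"claw":1},{"tx":-0.08,"ty":0.02,"tz":0,"spin":0,"claw":1},{"tx":0,"ty":0,"tz":0,"spin":0,"claw":1}]'; python3 -m pendant '[{"tx":-0.08,"ty":0.02,"tz":0,"spin":0,"claw":1},{"tx":-0.08,"ty":0.01,"tz":0,"spin":0,"claw":1},{"tx":0,"ty":0,"tz":0,"spin":0,"claw":1},{"tx":0,"ty":0,"tz":0,"spin":0,"claw":1}]'
```

```text
time_s: 7.42
tool_pos: [0.5252, 0.0132, 0.087]
tool_rot: [-180.0, -0.0, 90.0]
force: [-0.2, 1.0, -0.4]
grip_width: 0.0004
grasp_force: 0.7
time_s: 7.92
tool_pos: [0.5269, 0.0042, 0.0871]
tool_rot: [180.0, 0.0, 89.9]
force: [-0.1, 0.3, -0.9]
grip_width: 0.0003
grasp_force: 0.0
```

```bash
python3 -m pendant '[{"tx":0.15,"ty":0,"tz":0,"spin":0,"claw":1},{"tx":0.1,"ty":0,"tz":-0.3,"spin":0,"claw":1},{"tx":0,"ty":0,"tz":-0.6,"spin":0,"claw":1},{"tx":0,"ty":0,"tz":-0.4,"spin":0,"claw":1},{"tx":0.5,"ty":0,"tz":0,"spin":0,"claw":1},{"tx":0,"ty":0,"tz":0,"spin":0,"claw":1}]';  python3 - <<'E'
from h import *
p=np.load("p.npy")
a=cams.read_camera("top")[170:320,180:400];b=cams.read_camera("side")[180:320,280:440]
A=cv2.resize(a,(400,300));B=cv2.resize(b,(400,300));cv2.imwrite("pics/c4.png",np.hstack([A,B])[:,:,::-1])
E
```

```text
time_s: 8.68
tool_pos: [0.5271, 0.0451, 0.1532]
tool_rot: [179.9, -0.1, 90.2]
force: [-0.4, -0.2, -0.5]
grip_width: 0.0006
grasp_force: 0.0
```

View pics/c4.png

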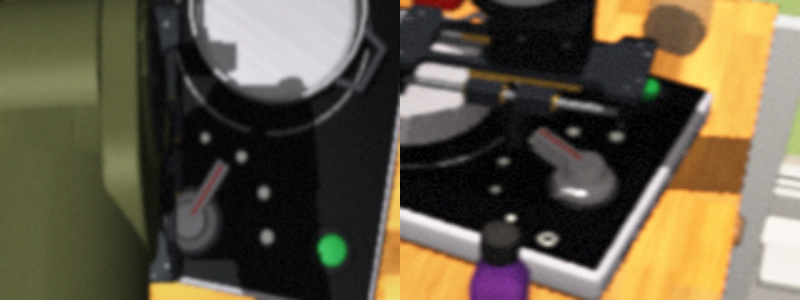

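Run:
```python
from h import *
p=np.load("p.npy");ax=np.array([.4778,.0097])
for l in(60,90,105,120,150):
    t=np.radians(90-l)+p[2];q=proj("top",[[*(ax+.058*np.array([np.cos(t),np.sin(t)])),.088]])[0]
    s=proj("side",[[*(ax+.058*np.array([np.cos(t),np.sin(t)])),.088]])[0]
    print(l,((q-[180,170])/[.55,.5]).round(),((s-[280,180])*[2.5,300/140]+[400,0]).round())
```

```text
60 [168. 154.] [514. 163.]
90 [201. 152.] [520. 141.]
105 [216. 157.] [530. 131.]
120 [230. 167.] [543. 124.]
150 [248. 197.] [576. 117.]
```

The tip seems a bit short of the 120° prediction, so I'll measure the red line precisely.

Run:
```python
from h import *
p=np.load("p.npy");ax=np.array([.4778,.0097])
im=cams.read_camera("top").astype(int);sub=im[235:295,255:330]
r=sub[:,:,0]-(sub[:,:,1]+sub[:,:,2])/2
ys,xs=np.where(r>25);P=back("top",np.c_[xs+255,ys+235],.088)[:,:2];print(len(P))
vx,vy,x0,y0=cv2.fitLine(P.astype(np.float32),cv2.DIST_HUBER,0,.01,.01).ravel()
if vx<0:vx,vy=-vx,-vy
th=np.degrees(np.arctan2(vy,vx));print("line world",th,"sel",90-(th-np.degrees(p[2])),"r range",np.sort(np.hypot(*(P-ax).T))[[0,-1]],"off axis",(ax[0]-x0)*-vy+(ax[1]-y0)*vx)
c=cv2.resize(im[230:300,250:345].astype(np.uint8),(800,590),interpolation=2);cv2.imwrite("pics/c5.png",c[:,:,::-1])
```

```text
73
line world -33.732563 sel 112.52045299016334 r range [0.00531001 0.05335965] off axis -0.0006206971031567799
```

View pics/c5.png

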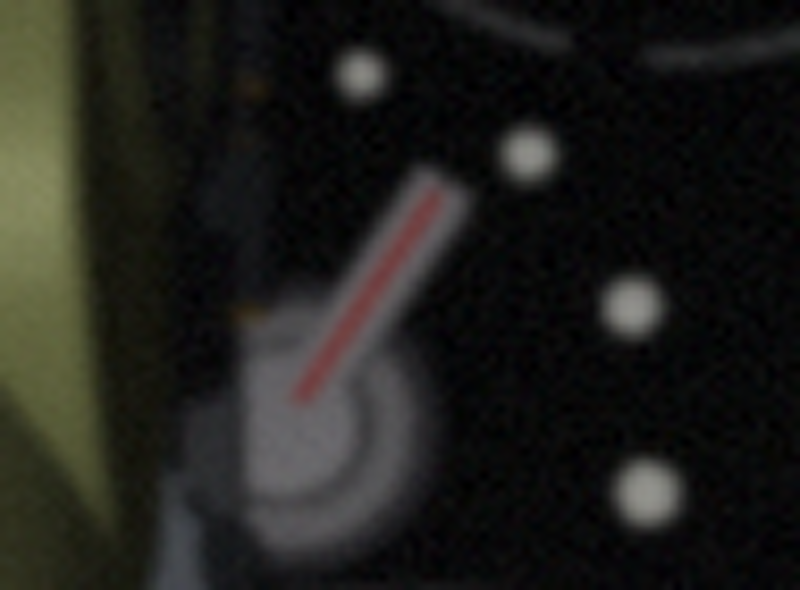

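Run:
```python
from h import *
p=np.load("p.npy");ax=np.array([.4778,.0097])
def m(im):
    im=im.astype(int);sub=im[235:295,255:330]
    r=sub[:,:,0]-(sub[:,:,1]+sub[:,:,2])/2
    ys,xs=np.where(r>25);P=back("top",np.c_[xs+255,ys+235],.088)[:,:2]
    vx,vy,x0,y0=cv2.fitLine(P.astype(np.float32),cv2.DIST_HUBER,0,.01,.01).ravel()
    if vx<0:vx,vy=-vx,-vy
    th=np.degrees(np.arctan2(vy,vx));return 90-(th-np.degrees(p[2])),len(P),P.mean(0)
print(m(cv2.imread("pics/top0.png")[:,:,::-1]),m(cams.read_camera("top")))
o=env.get_obs();print(o["time_s"],o["force"])
```

```text
(np.float64(59.6067834039817), 80, array([0.50713237, 0.02046431])) (np.float64(112.51634074651099), 74, array([ 0.50247477, -0.00606762]))
8.875 [-0.16908662 -0.67077315  0.22815898]
```

The same method gives 59.6° for the start (true 60°) and 112.5° now. Friction has left it about 7° short, on the edge of the tolerance, so I'll nudge it to about 120°, which is 6 mm beyond the last finger position.

```bash
python3 -m pendant '[{"tx":-0.5,"ty":0,"tz":0,"spin":0,"claw":1},{"tx":0,"ty":0,"tz":0.5,"spin":0,"claw":1},{"tx":0,"ty":0,"tz":0.5,"spin":0,"claw":1},{"tx":0,"ty":0,"tz":0.32,"spin":0,"claw":1},{"tx":-0.12,"ty":0,"tz":0,"spin":0,"claw":1},{"tx":-0.12,"ty":0,"tz":0,"spin":0,"claw":1},{"tx":0,"ty":0,"tz":0,"spin":0,"claw":1}]'; python3 -m pendant '[{"tx":-0.06,"ty":0,"tz":0,"spin":0,"claw":1},{"tx":-0.06,"ty":0,"tz":0,"spin":0,"claw":1},{"tx":-0.04,"ty":0,"tz":0,"spin":0,"claw":1},{"tx":0,"ty":0,"tz":0,"spin":0,"claw":1},{"tx":0,"ty":0,"tz":0,"spin":0,"claw":1}]'
```

```text
time_s: 9.75
tool_pos: [0.5275, 0.0046, 0.0871]
tool_rot: [179.9, -0.0, 89.9]
force: [0.2, 0.2, 0.1]
grip_width: 0.0006
grasp_force: 0.0
time_s: 10.38
tool_pos: [0.5267, -0.0023, 0.086]
tool_rot: [-180.0, -0.0, 90.0]
force: [0.4, 0.2, 0.5]
grip_width: 0.0005
grasp_force: 0.0
```

```bash
python3 -m pendant '[{"tx":0.15,"ty":0,"tz":0,"spin":0,"claw":1},{"tx":0.2,"ty":0,"tz":-0.3,"spin":0,"claw":1},{"tx":0,"ty":0,"tz":-0.6,"spin":0,"claw":1},{"tx":0,"ty":0,"tz":-0.4,"spin":0,"claw":1},{"tx":0.5,"ty":0,"tz":0,"spin":0,"claw":1},{"tx":0,"ty":0,"tz":0,"spin":0,"claw":1}]';  cat >> h.py <<'E'
def m(im):
    p=np.load("p.npy");im=im.astype(int);sub=im[235:295,255:330]
    r=sub[:,:,0]-(sub[:,:,1]+sub[:,:,2])/2
    ys,xs=np.where(r>25);P=back("top",np.c_[xs+255,ys+235],.088)[:,:2]
    vx,vy,x0,y0=cv2.fitLine(P.astype(np.float32),cv2.DIST_HUBER,0,.01,.01).ravel()
    if vx<0:vx,vy=-vx,-vy
    th=np.degrees(np.arctan2(vy,vx));return 90-(th-np.degrees(p[2])),len(P)
E
python3 -c '
from h import *
print(m(cams.read_camera("top")))'
```

```text
time_s: 11.12
tool_pos: [0.527, 0.043, 0.1522]
tool_rot: [179.9, -0.1, 90.2]
force: [-0.1, 0.8, -0.0]
grip_width: 0.0002
grasp_force: 0.0
(np.float64(119.90589381657935), 73)
```

The selector is at 119.9°, so level 4. Now to the button at (0.4517, -0.1225).

```bash
python3 -m pendant '[{"tx":-0.83,"ty":-0.38,"tz":0,"spin":0,"claw":1},{"tx":-0.83,"ty":-0.38,"tz":0,"spin":0,"claw":1},{"tx":-0.83,"ty":-0.38,"tz":0,"spin":0,"claw":1},{"tx":-0.83,"ty":-0.37,"tz":0,"spin":0,"claw":1},{"tx":0,"ty":0,"tz":0,"spin":0,"claw":1},{"tx":0,"ty":0,"tz":0.5,"spin":0,"claw":1},{"tx":0,"ty":0,"tz":0.3,"spin":0,"claw":1},{"tx":0,"ty":0,"tz":0,"spin":0,"claw":1},{"tx":0,"ty":0,"tz":0,"spin":0,"claw":1}]'
```

```text
time_s: 12.3
tool_pos: [0.4516, -0.1259, 0.1115]
tool_rot: [180.0, 0.0, 90.0]
force: [-0.1, 1.0, 0.1]
grip_width: 0.0004
grasp_force: 0.0
```

```bash
python3 -m pendant '[{"tx":0.06,"ty":0,"tz":0.1,"spin":0,"claw":1},{"tx":0,"ty":0,"tz":0.08,"spin":0,"claw":1},{"tx":0,"ty":0,"tz":0.08,"spin":0,"claw":1},{"tx":0,"ty":0,"tz":0,"spin":0,"claw":1}]'; python3 -m pendant '[{"tx":0,"ty":0,"tz":0.06,"spin":0,"claw":1},{"tx":0,"ty":0,"tz":0.06,"spin":0,"claw":1},{"tx":0,"ty":0,"tz":0,"spin":0,"claw":1}]'
```

```text
time_s: 12.8
tool_pos: [0.4509, -0.1229, 0.0977]
tool_rot: [-180.0, 0.0, 90.0]
force: [0.2, 0.2, 0.1]
grip_width: 0.0006
grasp_force: 0.0
time_s: 13.18
tool_pos: [0.4512, -0.123, 0.092]
tool_rot: [-180.0, 0.0, 90.0]
force: [-1.1, 0.9, 2.0]
grip_width: 0.0004
grasp_force: 0.6
```

```bash
python3 -c '
from h import *
print(m(cams.read_camera("top")))'
```

```text
(np.float64(119.67118693791724), 86)
```

Touching at tip height of about 0.075 with 2 N, and the selector is still on level 4. Press down.

```bash
python3 -m pendant '[{"tx":0,"ty":0,"tz":0.06,"spin":0,"claw":1},{"tx":0,"ty":0,"tz":0,"spin":0,"claw":1}]'; python3 -m pendant '[{"tx":0,"ty":0,"tz":0.04,"spin":0,"claw":1},{"tx":0,"ty":0,"tz":0,"spin":0,"claw":1}]'; python3 -m pendant '[{"tx":0,"ty":0,"tz":0.04,"spin":0,"claw":1},{"tx":0,"ty":0,"tz":0,"spin":0,"claw":1}]'
```

```text
time_s: 13.48
tool_pos: [0.4514, -0.123, 0.0891]
tool_rot: [180.0, -0.0, 90.0]
force: [-0.7, -0.9, 2.9]
grip_width: 0.0004
grasp_force: 1.4
time_s: 13.72
tool_pos: [0.4514, -0.123, 0.0874]
tool_rot: [180.0, -0.0, 90.0]
force: [-2.1, 1.1, 5.6]
grip_width: 0.0003
grasp_force: 2.9
time_s: 13.98
tool_pos: [0.4515, -0.123, 0.087]
tool_rot: [-180.0, -0.1, 90.0]
force: [-7.2, 1.4, 22.6]
grip_width: 0.0003
grasp_force: 10.9
```

The button bottomed out (22 N, no further travel). Lift off and check.

```bash
python3 -m pendant '[{"tx":0,"ty":0,"tz":-0.1,"spin":0,"claw":1},{"tx":0,"ty":0,"tz":-0.3,"spin":0,"claw":1},{"tx":0,"ty":0,"tz":-0.8,"spin":0,"claw":1},{"tx":0,"ty":0,"tz":-0.8,"spin":0,"claw":1},{"tx":0,"ty":0,"tz":0,"spin":0,"claw":1},{"tx":0,"ty":0,"tz":0,"spin":0,"claw":1}]'; python3 -c '
from h import *
a=cams.read_camera("top");print(m(a));b=cams.read_camera("side")
cv2.imwrite("pics/c6.png",np.hstack([cv2.resize(a,(400,300)),cv2.resize(b,(400,300))])[:,:,::-1])'
```

```text
time_s: 14.72
tool_pos: [0.4508, -0.1227, 0.1847]
tool_rot: [-180.0, -0.0, 90.0]
force: [-0.1, -0.3, 0.5]
grip_width: 0.0004
grasp_force: 0.0
(np.float64(119.88340236150123), 88)
```

View pics/c6.png

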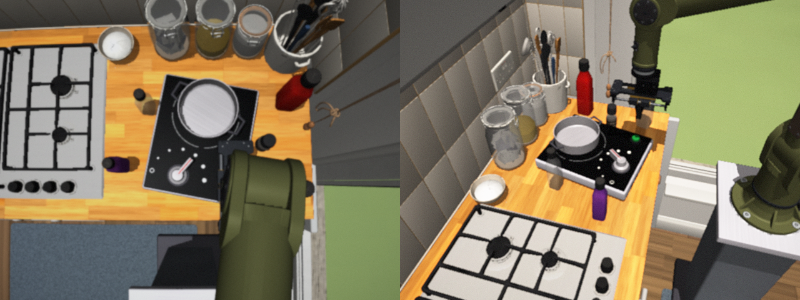

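The selector points at dot 4 (119.9°), the button at (635,139) is free, and the plate, pan, grinder and bottles are in place with the arm clear. I'm handing the job in.

```bash
python3 -c '
from cell import env
print(env.sign_off())'
```

```text
the job is handed in; nothing more can be done
None
```

I handed the job in with the selector on level 4 (measured 119.9°) and the start button pressed right down and released; the pan, grinder and oil bottle looked in place in the last pictures, and the sign-off returned no verdict.

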